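# Measure the display board with the tape and lock it

### The arm

A 6-joint arm with a two-finger parallel gripper is mounted at the origin on the work surface. World frame = base frame: x ahead of the robot, y to its left, z up, the work surface at z = 0. Lengths are in mm, angles in rad, forces in N, time in s.
With the tool pointing down it reaches from about 425 to 1125 mm from the base axis. Payload 14.9 kg.
Tool frame: the origin (TCP) lies midway between the tips of the shut fingers; the grasp point (between the pads) lies 19 mm behind it; z points along the fingers, y is the direction in which the jaws open and shut (so a half turn about z gives the same grasp; the last joint's range is limited). The gripper opens to 91 mm and grips with 3 to 60 N. Pads are 32 mm wide; open, the fingers measure 118 mm over their backs; the gripper's body (76 mm by 178 mm) begins 60 mm behind the grasp point.
Start: joints at [-0.033, 0.379, 1.734, -0, 1.028, -0.033], TCP at [700.013, -0.006, 213.932] pointing down, gripper open.
Joint ranges: [-2.77, 2.77], [-0.74, 2.19], [0, 2.66], [-1.06, 4.2], [0.31, 2.87], [-3.08, 3.08]. Speed limits (rad/s): [1.89, 1.89, 2.39, 3.14, 3.14, 3.14].

### API

Orientations are given as a rotation vector (axis times angle).
In Python, from workcell import readout, camera, close_job gives the robot as it stands.
- The arm moves only by the tool send_rows, never from a script. Its argument "plan" is a list of rows, each a list of 5 numbers: the shift along the tool's x, y, z in mm, then the turn about the tool's z in rad, then the finger opening in mm, from 0 to 91.2. In form: [[x, y, z, roll, hand], ...]. A call has 1 to 12 rows; each row shifts and turns the commanded pose from where the row before left it, along the tool's axes as they then stand; what a row does not reach is not made up. A row lasts 1/10 s, in which the tool goes at most 50 mm and 8.59 degrees, less where a joint would pass 70% of its speed; a pose out of reach is approached as far as the arm can. A call is refused whole if a number of a shift passes 50 or a number of a turn 0.15, either way. A call with a gripper value outside its range is refused whole. The fingers move at their own pace and stop on an object; "squeeze" is the grip in N (left out, the last holds). Time passes only in rows, so rows that do not move let the fingers close. It gives the time, the measured TCP pose, the force and the opening at its end, in the units of the state.
- readout.state(): the state, without advancing time (a new reading comes with each control period).
- camera(name): name is "scene" or "side" or "wrist"; returns a dict with "color" (480x640x3 uint8, red, green, blue), "camera_matrix" (3x3 intrinsics, pixels), "extrinsics" (4x4, takes a point from camera to world coordinates). Camera axes: x right, y down, z forward; pixel columns grow to the right and rows downward; lengths in mm; the calibration is good to about 2 mm. The wrist camera is an equidistant fisheye: a pixel r from the principal point sees the ray r / f radians off the axis. A picture is of the moment at which its call begins. There is no depth.
- close_job(): hands the job in, once; it reports no verdict.
The state is a dict: "time": time; "q": joint angles; "dq": joint speeds; "tau": joint torques, N m; "tool_pos": TCP position; "eef_rot": TCP orientation; "wrist_force": force on the tool from outside, world axes, zero at the start; "moment": the same for the moment, N m; "grip_width": finger opening in mm.
Only numpy, scipy, OpenCV 4.12 (cv2) and the standard library are available. Lean on these libraries where they do the work, as an engineer would, in place of code of your own. Each camera call takes 0.05 s, during which the arm holds its last target. There are 200 camera calls.

### The job

Measure the length of the wooden board on the stall counter with the tape measure: hook the tape's end over one end of the board, pull the case back along the board against the spring until it is past the other end, then set it down flat on the counter with its front snug against that end and the blade running straight along the length of the board. Let go of the case, press its lock button fully down and leave it there, still hooked; do not push the jars, soap bottle or cup about.

Things in the scene. Friction and masses are not known exactly. Their poses are not given: they have to be found in the camera images.
- board_top (a point): Flat wooden board screwed down to the counter, 170 mm long (its y axis), 110 mm wide (its x axis), 12 mm thick. This point is the centre of its top face, z up; the two ends to be measured between are at y = +85 and -85 mm, square-edged, reaching down to the counter. Either end may take the hook.
- tape_mid (a point): Centre of the case of a loose grey tape measure (0.36 kg), 31 mm above its underside; x points forward to the blade, z up. Case 66 mm long (x), 36 mm wide (y, flat sides to grip), 62 mm high without its button; above 36 mm height it is only 50 mm long (from 27 mm behind to 23 mm ahead of this point).
- tape_front (a point): Lower front edge of the case, mid-width, on the underside (33 mm ahead of, 31 mm below tape_mid). The mouth is in the front face above it, the blade's underside 15 mm above the case's underside; so with the case on the counter its chin meets the board's end and the blade passes over the board.
- hook (a point): Inner corner of the hook: back of the 3 mm thick, 22 mm wide hook plate, which hangs 9.5 mm below the blade's underside. It belongs on the board's upper end edge. Retracted and straight: 58 mm ahead of, 16 mm below tape_mid. It hangs higher than the case's underside, so it catches only with the case over the board, nose tipped down about 0.5 rad; level out while backing away.
- lock (a joint): Lock button: 0 up, 0.006 m fully down. Needs about 4 N plus a little and stays where it is left. Locked from 0.0045.
- lock_top (a point): Centre of the top face of the lock button, a black block 20 x 18 mm on the middle of the case's top, 10 mm high when up; it is pressed straight down.
- blade: The blade's end piece with the hook; origin as hook, x along the blade. The stiff 19 mm wide steel blade always stands out 25 mm and pulls out 170 mm more (145 across the board). A spring draws it in with 3 N, rising to 4.7 N, and drags a case let go short of the board's end forward. At the mouth a light spring bends it down by 0.1 rad; it gives up to 0.02 rad above straight.
- jar_a: Jar, 60 mm across, 85 mm high, a bystander; origin under its centre.
- jar_b: Jar like the other, a bystander.
- soap: White soap bottle, 60 mm across, about 170 mm high, a bystander.
- cup: Clear cup, 72 mm across, 80 mm high, a bystander.
- tape: The tape measure's case as a whole; origin under its centre.
Things that resemble listed ones, but are neither listed nor needed, are in the scene too. Of the things like the tape, leave any that is yellow; of the rest the larger one is meant. Of the things that look like the part that bears board_top, take the one that is nearest to the robot's base at the start.

How it is judged:
By the outcome, as a careful person would: the job done as asked, in the order asked, and still so for the second after the job is handed in, with the robot touching nothing.
It also fails if it takes over 54 s, if anything falls off the work surface, if the arm or the gripper's body presses on something with over 40 N, if the wrist force passes 120 N, or if a joint passes its speed limit or range.

## Working session

There is one attempt and no reset: what is moved stays moved. The work goes in short steps, Python scripts to look and compute and a tool call to move; the robot and the scene stay as the last step left them, time stands still between calls to the robot, and variables do not carry over. Pictures are saved under pics/ and viewed, about 8 in all and at most 12, crops included, and the job is handed in when it is done.

Besides the shell and the picture viewer there is one more tool, called as name([rows], argument=value, ...), one row to a line, values as JSON. send_rows: Moves the arm, as the interface text tells. Its arguments: {"type":"object","properties":{"plan":{"type":"array"},"squeeze":{"type":"number"}},"required":["plan"]}

```bash
mkdir -p pics; ls
python3 - <<'E'
from workcell import readout, camera
import cv2,numpy as np
print(readout.state())
for n in ["scene","side","wrist"]:
    c=camera(n); cv2.imwrite(f"pics/{n}0.png",c["color"][:,:,::-1]); print(n,c["camera_matrix"].tolist(),np.round(c["extrinsics"],4).tolist())
E
```

```text
pics
{'time': 0.0, 'q': array([-3.33250581e-02,  3.79404035e-01,  1.73477493e+00, -2.22994711e-06,
        1.02847309e+00, -3.33147002e-02]), 'dq': array([ 0.00032365,  0.00071347, -0.0015364 , -0.00110826,  0.00143702,
       -0.00099658]), 'tau': array([ 6.45993277e-04, -7.63727903e+01, -4.34372771e+01,  6.49972307e-02,
        4.23743343e-02, -1.55693674e-04]), 'tool_pos': array([ 6.99613299e+02, -1.08580669e-02,  2.13294312e+02]), 'eef_rot': array([-2.22090542e+00, -2.22088497e+00,  1.13875540e-03]), 'wrist_force': array([ 0.05398059, -0.69765285,  0.35412445]), 'moment': array([-0.01692005, -0.04455225,  0.04604935]), 'grip_width': 91.23191464266905}
scene [[596.5726702901394, 0.0, 309.89804923158175], [0.0, 596.5726702901394, 233.55545328002188], [0.0, 0.0, 1.0]] [[-0.5209, 0.6504, -0.5529, 1315.4777], [0.8535, 0.4084, -0.3236, 398.7295], [0.0153, -0.6404, -0.7679, 1091.646], [0.0, 0.0, 0.0, 1.0]]
side [[491.74464741714917, 0.0, 318.2107701783302], [0.0, 491.74464741714917, 242.04098594860508], [0.0, 0.0, 1.0]] [[0.8286, -0.2995, 0.4729, 123.5655], [-0.5597, -0.4589, 0.69, -732.7101], [0.0104, -0.8364, -0.5479, 608.7326], [0.0, 0.0, 0.0, 1.0]]
wrist [[371.64829954431775, 0.0, 323.5682573035371], [0.0, 371.64829954431775, 235.55376083493476], [0.0, 0.0, 1.0]] [[1.0, 0.0006, -0.0023, 699.6954], [0.0, -0.9656, -0.2599, 73.4861], [-0.0024, 0.2599, -0.9656, 383.0288], [0.0, 0.0, 0.0, 1.0]]
```

View pics/scene0.png

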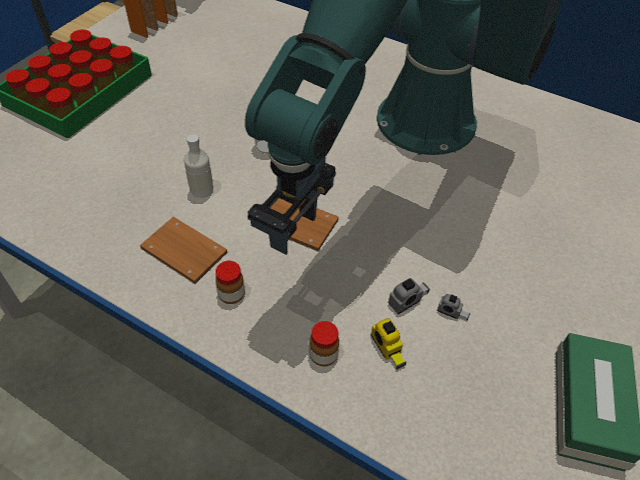

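View pics/side0.png

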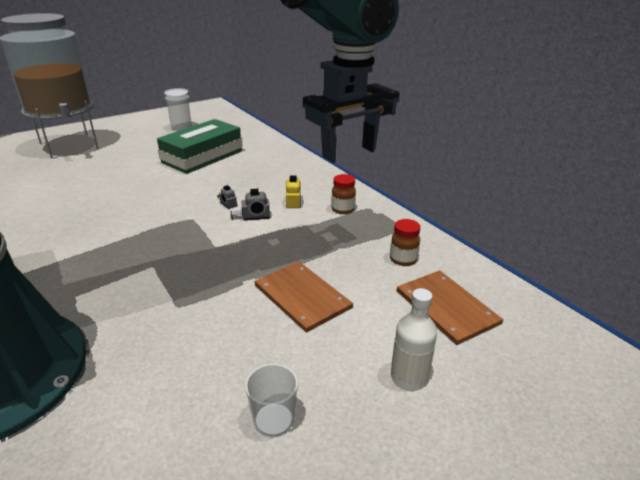

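Scene shows the candidates. Tapes: larger grey (407,293) scene / (256,205) side; small grey (452,306) / (228,196); yellow (388,340) / (293,192). Boards: (310,220) scene / (303,294) side, which is nearest the base, and the other (184,248) / (449,305). I choose the larger grey tape and the near board, and check both in a close crop.

```bash
cat > h.py <<'E'
import numpy as np, cv2
from workcell import readout, camera
def ray(c,uv):
    K=c["camera_matrix"];E=c["extrinsics"]
    d=np.linalg.inv(K)@np.array([uv[0],uv[1],1.0])
    return E[:3,3],E[:3,:3]@d
def fray(c,uv):
    K=c["camera_matrix"];E=c["extrinsics"]
    v=np.array([uv[0]-K[0,2],uv[1]-K[1,2]])/K[0,0]; t=np.linalg.norm(v)
    d=np.array([*(v/t*np.sin(t)),np.cos(t)])
    return E[:3,3],E[:3,:3]@d
def atz(r,z):
    o,d=r; return o+d*(z-o[2])/d[2]
def proj(c,p,fish=False):
    K=c["camera_matrix"];E=c["extrinsics"]
    q=E[:3,:3].T@(np.asarray(p,float)-E[:3,3])
    if fish:
        r=np.hypot(q[0],q[1]);t=np.arctan2(r,q[2]);return K[:2,2]+K[0,0]*t*q[:2]/r
    return K[:2,2]+K[0,0]*q[:2]/q[2]
def crop(img,x0,y0,w,h,s): return cv2.resize(img[y0:y0+h,x0:x0+w],None,fx=s,fy=s,interpolation=cv2.INTER_CUBIC)
E
python3 - <<'E'
from h import *
a=cv2.imread("pics/scene0.png");b=cv2.imread("pics/side0.png")
t=np.hstack([crop(a,380,265,100,70,4),crop(b,210,175,100,70,4)])
u=np.hstack([crop(b,250,255,120,80,4)[:, :400*1],crop(b,290,255,100,80,4)])
cv2.imwrite("pics/c1.png",np.vstack([t,u]))
E
```

```text
(no output)
```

View pics/c1.png

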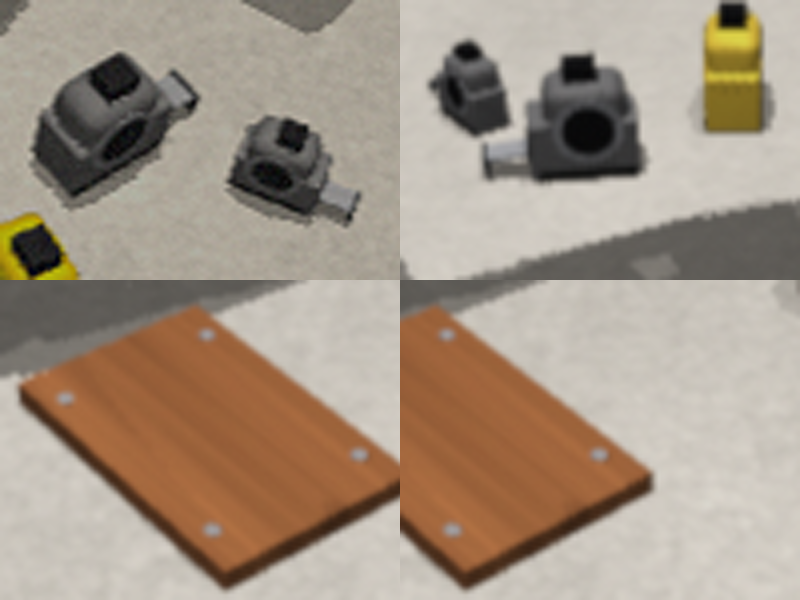

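Run:
```python
from h import *
s=camera("side");c=camera("scene")
P=[atz(ray(s,p),12) for p in [(255,281.25),(300,261.25),(353,303.75),(307,328)]]
for p in P: print(np.round(p,1))
print([round(np.linalg.norm(P[i]-P[i-1]),1) for i in range(4)],np.mean(P,0))
def tri(r1,r2):
    o1,d1=r1;o2,d2=r2
    t=np.linalg.lstsq(np.c_[d1,-d2],o2-o1,rcond=None)[0]
    return (o1+d1*t[0]+o2+d2*t[1])/2,np.linalg.norm(o1+d1*t[0]-o2-d2*t[1])
print("button",tri(ray(s,(254.5,190.5)),ray(c,(408.75,283.5))))
print("scene low rear/front",atz(ray(c,(397.5,313)),0),atz(ray(c,(421,300)),0))
print("side low front/rear",atz(ray(s,(241.75,218.75)),0),atz(ray(s,(270,218.75)),0))
print("hooks", tri(ray(s,(230.8,215)),ray(c,(427.5,287))))
print("jars etc side", [np.round(atz(ray(s,p),0),0) for p in [(344,208),(405,259),(412,378),(273,424)]])
print("scene jars,soap",[np.round(atz(ray(c,p),0),0) for p in [(324,356),(231,297),(201,190)]])
```

```text
[455.4 -30.   12. ]
[565.8 -21.2  12. ]
[ 575.5 -190.3   12. ]
[ 468.8 -197.7   12. ]
[np.float64(168.2), np.float64(110.7), np.float64(169.4), np.float64(107.0)] [ 516.36873763 -109.81543875   12.        ]
button (array([586.60054219, 213.83747621,  70.07667006]), np.float64(1.0430435024318776))
scene low rear/front [619.18269455 214.10900229   0.        ] [561.7789574  243.16073642   0.        ]
side low front/rear [551.26043471 220.78164017   0.        ] [608.65199996 183.46817337   0.        ]
hooks (array([530.54021648, 241.14868743,   8.15917018]), np.float64(4.187778135160603))
jars etc side [array([792., 128.,   0.]), array([ 768., -124.,    0.]), array([ 553., -375.,    0.]), array([ 326., -327.,    0.])]
scene jars,soap [array([791., 132.,   0.]), array([ 775., -113.,    0.]), array([ 554., -369.,    0.])]
```

Chosen: the larger grey tape (the small grey and yellow ones differ clearly) and the board nearest the base. Board centre is about (516,-110), with its long axis along (0.07,-1). Tape is at about (586,215), heading about 150°. First I move above the tape and align.

send_rows([
  [42,-20,-6,0,91],
  [42,-20,-6,0,91],
  [42,-20,-6,0,91],
  [42,-20,-6,0,91],
  [42,-20,-6,-0.15,91],
  [0,0,0,-0.15,91],
  [0,0,0,-0.15,91],
  [0,0,0,-0.15,91],
  [0,0,0,-0.15,91],
  [0,0,0,-0.15,91],
  [0,0,0,-0.15,91],
  [0,0,0,0,91],
])

```text
time: 1.45
tool_pos: [599.9, 210.0, 243.9]
eef_rot: [-0.805, -3.037, 0.0]
wrist_force: [0.1, -0.1, 0.2]
grip_width: 91.0
```

```bash
cat > shot.py <<'E'
from h import *
import sys,pickle
n,name=sys.argv[1:3]; c=camera(n); pickle.dump(c,open(f"pics/{name}.pkl","wb"))
cv2.imwrite(f"pics/{name}.png",c["color"][:,:,::-1])
s=readout.state(); 
from scipy.spatial.transform import Rotation as R
M=R.from_rotvec(s["eef_rot"]).as_matrix()
print(s["time"],np.round(s["tool_pos"],1),"toolx heading deg",np.degrees(np.arctan2(M[1,0],M[0,0])),np.round(s["wrist_force"],1),s["grip_width"])
E
python3 shot.py wrist w1
```

```text
1.5 [600.  210.  243.9] toolx heading deg 149.97623513668154 [ 0.5 -0.2 -0.2] 90.86505940277817
```

View pics/w1.png

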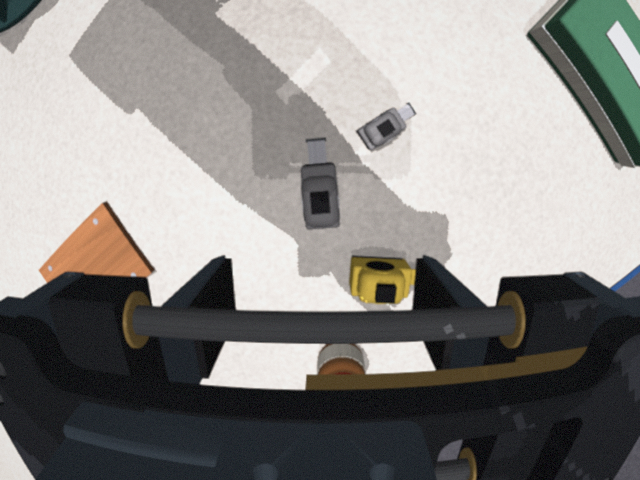

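Run:
```python
from h import *
import pickle
c=pickle.load(open("pics/w1.pkl","rb"))
st=np.array([600,210,244.]); hd=np.radians(149.976); X=np.array([np.cos(hd),np.sin(hd),0]);Y=np.array([np.sin(hd),-np.cos(hd),0])
def f(n,uv,z):
    p=atz(fray(c,uv),z); d=p-st; print(n,np.round(p,1),"tool",np.round([d@X,d@Y],1))
f("btn",(320,203),72); f("hook end",(316,140),15); f("case front low L",(302.5,166),30);f("case front R",(337,164),30)
f("case rear top",(321,227),40); f("rear L",(305,226),40); f("rear R",(338,225),40)
for uv in [(350,257),(351,275),(360,301),(402,302),(412,262),(414,283)]: f("yellow",uv,25)
cv2.imwrite("pics/c2.png",crop(cv2.imread("pics/w1.png"),270,120,160,120,5))
```

```text
btn [586.7 213.7  72. ] tool [13.4 -3.5]
hook end [533.7 238.4  15. ] tool [71.6 -8.6]
case front low L [550.2 213.3  30. ] tool [ 44.8 -22.1]
case front R [566.  245.2  30. ] tool [47.  13.4]
case rear top [613.8 199.   40. ] tool [-17.4  -2.7]
rear L [604.6 185.1  40. ] tool [-16.5 -19.2]
rear R [620.6 215.3  40. ] tool [-15.2  14.9]
yellow [662.2 207.9  25. ] tool [-54.9  29.4]
yellow [681.5 198.8  25. ] tool [-76.2  31.1]
yellow [715.1 192.5  25. ] tool [-108.4   42.5]
yellow [741.7 234.5  25. ] tool [-110.4   92.2]
yellow [702.7 266.1  25. ] tool [-60.9  99.9]
yellow [727.2 257.2  25. ] tool [-86.5 104.5]
```

View pics/c2.png

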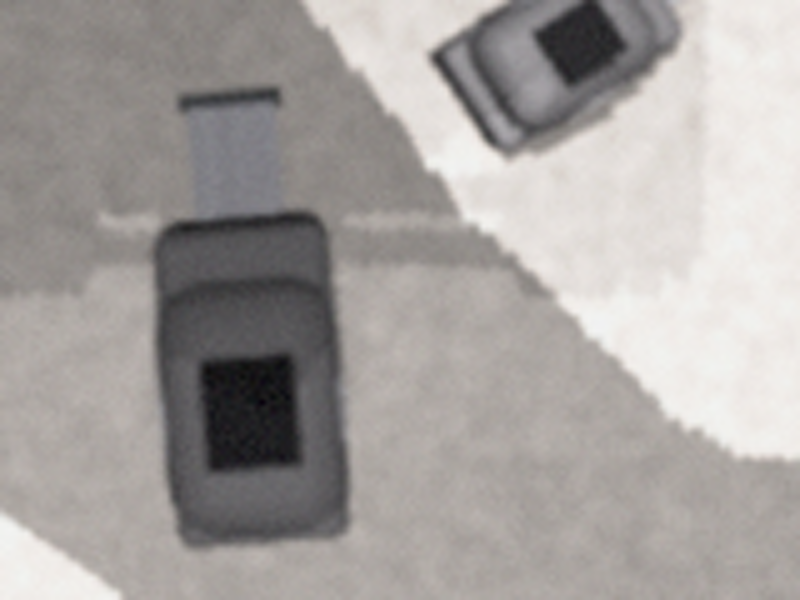

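Hook is at (316,139) and the button at (320,203). The tape heading is about 155° and the yellow tape is clear of the fingers. I align and descend, gripping 20 mm behind mid so gravity can later tip the nose down.

send_rows([
  [-6,-2,20,-0.085,80],
  [0,0,40,0,80],
  [0,0,40,0,80],
  [0,0,40,0,80],
  [0,0,40,0,80],
  [0,0,30,0,80],
  [0,0,15,0,80],
  [0,0,5,0,80],
  [0,0,0,0,80],
  [0,0,0,0,80],
], squeeze=20)

```text
time: 2.5
tool_pos: [605.2, 205.6, 15.4]
eef_rot: [0.68, 3.065, 0.001]
wrist_force: [-0.3, -0.0, 0.2]
grip_width: 79.9
```

send_rows([
  [0,0,1,0,50],
  [0,0,0,0,40],
  [0,0,0,0,30],
  [0,0,0,0,30],
  [0,0,0,0,30],
  [0,0,0,0,30],
  [0,0,0,0,30],
], squeeze=20)

```text
time: 3.2
tool_pos: [604.2, 205.3, 13.0]
eef_rot: [-0.679, -3.067, 0.0]
wrist_force: [-1.6, -1.1, 2.0]
grip_width: 36.0
```

send_rows([
  [0,0,-30,0,30],
  [0,0,-30,0,30],
  [-4.7,-36.6,0,0,30],
  [-4.7,-36.6,0,0,30],
  [-4.7,-36.6,0,0,30],
  [-4.7,-36.6,0,0,30],
  [-4.7,-36.6,0,0,30],
  [-4.7,-36.6,0,0,30],
  [-4.7,-36.6,0,0,30],
  [-4.7,-36.6,0,0,30],
])

```text
time: 4.2
tool_pos: [513.8, -77.3, 72.7]
eef_rot: [-0.679, -3.067, 0.0]
wrist_force: [0.0, 0.4, -4.1]
grip_width: 36.3
```

send_rows([
  [0,0,0,0.15,30],
  [0,0,0,0.15,30],
  [0,0,0,0.15,30],
  [0,0,0,0.15,30],
  [0,0,0,0.15,30],
  [0,0,0,0.15,30],
  [0,0,0,0.15,30],
  [0,0,0,0.015,30],
  [0,0,0,0,30],
  [0,0,0,0,30],
])

```text
time: 5.2
tool_pos: [514.6, -76.0, 72.8]
eef_rot: [-2.138, -2.301, 0.0]
wrist_force: [0.2, -0.3, -5.3]
grip_width: 36.0
```

```bash
python3 shot.py wrist w2
```

```text
5.25 [514.6 -76.   72.9] toolx heading deg 94.17406208909922 [-0.5 -0.6 -3.4] 35.76653028530541
```

View pics/w2.png

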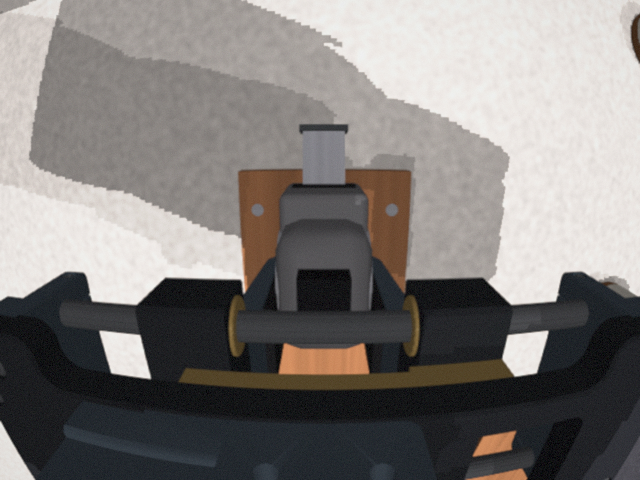

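```bash
cat > tool.py <<'E'
from h import *
import pickle
def T(name,st,hdeg):
    c=pickle.load(open(f"pics/{name}.pkl","rb")); hd=np.radians(hdeg); X=np.array([np.cos(hd),np.sin(hd),0]);Y=np.array([np.sin(hd),-np.cos(hd),0])
    def f(n,uv,z):
        p=atz(fray(c,uv),z); d=p-np.array(st); print(n,np.round(p,1),"tool",np.round([d@X,d@Y],1)); return p
    return c,f
E
python3 - <<'E'
from tool import *
c,f=T("w2",[514.6,-76,73],94.17)
a=f("endL",(239.5,170.5),12);b=f("endR",(411,169.5),12);print(np.linalg.norm(a-b))
f("L2",(242.5,262),12);f("R2",(407.5,258),12)
for z in (65,71,78): f("hook top",(324,127),z)
f("hookL",(300,127),73);f("hookR",(348,127),73)
E
```

```text
endL [457.3 -26.2  12. ] tool [ 53.9 -53.5]
endR [565.1 -17.5  12. ] tool [54.7 54.6]
108.07511223093968
L2 [460.7 -86.8  12. ] tool [ -6.8 -54.5]
R2 [570.1 -75.9  12. ] tool [-3.9 55.3]
hook top [508.6   2.5  65. ] tool [78.7 -0.2]
hook top [508.7   2.3  71. ] tool [78.5 -0.2]
hook top [508.7   2.1  78. ] tool [78.3 -0.2]
hookL [497.9   1.5  73. ] tool [ 78.5 -11. ]
hookR [519.4   3.1  73. ] tool [78.5 10.6]
```

send_rows([
  [0,0,15,0,30],
  [0,0,15,0,30],
  [0,0,2,0,30],
  [0,0,0,0,30],
  [0,0,0,0,30],
], squeeze=8)

```text
time: 5.75
tool_pos: [514.7, -76.0, 40.8]
eef_rot: [-2.142, -2.298, 0.0]
wrist_force: [0.6, 0.7, -3.1]
grip_width: 36.0
```

```bash
cat > hk.py <<'E'
from h import *
import sys,pickle
c=camera("wrist"); pickle.dump(c,open("pics/last.pkl","wb")); im=cv2.cvtColor(c["color"],cv2.COLOR_RGB2GRAY); cv2.imwrite("pics/last.png",c["color"][:,:,::-1])
p=im[90:330,312:336].mean(1)
print("dark rows",[(90+i,int(p[i])) for i in range(len(p)) if p[i]<45][:25])
s=readout.state(); print(round(s["time"],2),np.round(s["tool_pos"],1),np.round(s["wrist_force"],1),np.round(s["moment"],2),round(s["grip_width"],1))
E
python3 hk.py; python3 -c "
import pickle,cv2
c=pickle.load(open('pics/w2.pkl','rb'));im=cv2.cvtColor(c['color'],cv2.COLOR_RGB2GRAY);p=im[90:330,312:336].mean(1);print([(90+i,int(p[i])) for i in range(240) if p[i]<45][:25])"
```

```text
dark rows [(185, 41), (186, 18), (187, 30), (269, 36), (270, 15), (271, 11), (272, 12), (273, 12), (274, 12), (275, 11), (276, 13), (277, 12), (278, 13), (279, 17), (280, 17), (281, 20), (282, 19), (283, 18), (284, 20), (285, 19), (286, 17), (287, 18), (288, 19), (289, 20), (290, 19)]
5.8 [514.9 -76.1  41.1] [ 0.6  0.  -4.1] [-0.07 -0.04 -0.04] 36.0
[(185, 30), (186, 19), (187, 30), (270, 19), (271, 11), (272, 10), (273, 12), (274, 12), (275, 10), (276, 12), (277, 11), (278, 12), (279, 15), (280, 19), (281, 18), (282, 19), (283, 18), (284, 19), (285, 18), (286, 20), (287, 19), (288, 17), (289, 19), (290, 18), (291, 20)]
```

send_rows([
  [0,0,0,0,30],
  [0,0,0,0,30],
  [0,0,0,0,30],
  [0,0,0,0,30],
  [0,0,0,0,30],
], squeeze=5)

```text
time: 6.3
tool_pos: [514.8, -76.0, 41.0]
eef_rot: [2.142, 2.298, 0.0]
wrist_force: [0.5, -0.7, -3.9]
grip_width: 35.8
```

```bash
python3 hk.py
```

```text
dark rows [(185, 40), (186, 20), (187, 31), (269, 37), (270, 13), (271, 11), (272, 13), (273, 10), (274, 14), (275, 12), (276, 12), (277, 11), (278, 15), (279, 16), (280, 18), (281, 18), (282, 22), (283, 20), (284, 18), (285, 19), (286, 18), (287, 18), (288, 18), (289, 19), (290, 19)]
6.35 [514.7 -76.   41. ] [ 0.  -0.3 -3.3] [-0.13  0.01  0.01] 36.2
```

send_rows([
  [0,0,0,0,30],
  [0,0,0,0,30],
  [0,0,0,0,30],
  [0,0,0,0,30],
], squeeze=3)

```text
time: 6.75
tool_pos: [514.8, -76.0, 41.0]
eef_rot: [2.142, 2.298, 0.0]
wrist_force: [-0.1, -0.1, -1.9]
grip_width: 36.1
```

```bash
python3 hk.py
```

```text
dark rows [(245, 36), (246, 23), (247, 25), (248, 28), (249, 29), (250, 28), (251, 28), (252, 28), (253, 27), (254, 28), (255, 28), (256, 28), (257, 28), (258, 28), (259, 28), (260, 28), (261, 29), (262, 28), (263, 27), (264, 28), (265, 28), (266, 28), (267, 28), (268, 26), (269, 27)]
6.8 [514.8 -76.   41. ] [-0.4  0.8 -0.8] [0.1  0.1  0.06] 36.4
```

It swung; weight is now partly on the board. Tighten the grip and look.

send_rows([
  [0,0,0,0,30],
  [0,0,0,0,30],
  [0,0,0,0,30],
], squeeze=15)

```text
time: 7.1
tool_pos: [514.8, -76.0, 41.0]
eef_rot: [2.142, 2.298, 0.0]
wrist_force: [-0.3, 1.1, -0.6]
grip_width: 36.0
```

```bash
python3 shot.py wrist w3; python3 shot.py side s3
python3 - <<'E'
from h import *
a=cv2.imread("pics/w3.png");b=cv2.imread("pics/s3.png")
cv2.imwrite("pics/c3.png",np.hstack([crop(a,220,100,200,250,2),crop(b,220,210,133,167,3)[:500]]))
E
```

```text
7.15 [514.8 -76.   41. ] toolx heading deg 94.00929083472991 [-0.1  1.2 -0.4] 36.02053504753136
7.2 [514.8 -76.   41. ] toolx heading deg 94.01013161730238 [-0.5  0.1 -1.4] 35.80269841739543
```

View pics/c3.png

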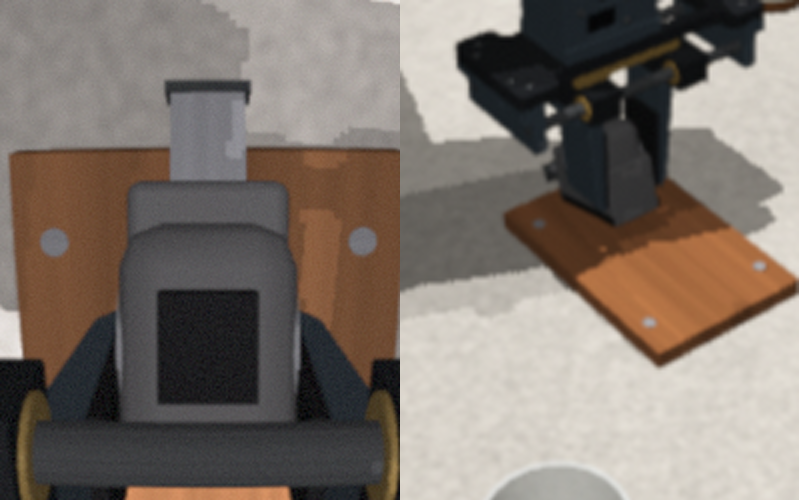

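```bash
cat > fit.py <<'E'
from h import *
import pickle,sys
def model(c,tcp,hdeg,th,bend,ext=0,a=20,b=-1):
    hd=np.radians(hdeg);X=np.array([np.cos(hd),np.sin(hd),0]);piv=np.array(tcp)+[0,0,19]
    def W(x,z): return piv+X*(x*np.cos(th)+z*np.sin(th))+np.array([0,0,-x*np.sin(th)+z*np.cos(th)])
    def W2(x,z): # blade point relative mouth (33,-16), bend
        return W(a+33+x*np.cos(bend)+z*np.sin(bend), b-16-x*np.sin(bend)+z*np.cos(bend))
    P={"btnF":W(a+10,b+41),"btnB":W(a-10,b+41),"lip":W(a+33,b+5),"chin":W(a+33,b-31),"hooktop":W2(28+ext,1),"hookcorner":W2(25+ext,0),"hookbot":W2(25+ext,-9.5)}
    return {k:(v,proj(c,v,True)) for k,v in P.items()}
E
python3 - <<'E'
from fit import *
for n,tcp,ths in (("w2",[514.6,-76,73],(0,)),("w3",[514.8,-76,41],(-.3,-.2,.2,.3,.4,.5))):
  c=pickle.load(open(f"pics/{n}.pkl","rb"))
  for th in ths:
    m=model(c,tcp,94.05,th,.1); print(n,th,{k:(round(v[1][1],1),round(v[0][1],1),round(v[0][2],1)) for k,v in m.items()})
E
```

```text
w2 0 {'btnF': (np.float64(277.2), np.float64(-46.1), np.float64(132.0)), 'btnB': (np.float64(331.7), np.float64(-66.0), np.float64(132.0)), 'lip': (np.float64(189.5), np.float64(-23.1), np.float64(96.0)), 'chin': (np.float64(179.4), np.float64(-23.1), np.float64(60.0)), 'hooktop': (np.float64(121.5), np.float64(4.8), np.float64(73.2)), 'hookcorner': (np.float64(128.3), np.float64(1.7), np.float64(72.5)), 'hookbot': (np.float64(130.8), np.float64(0.7), np.float64(63.1))}
w3 -0.3 {'btnF': (np.float64(323.8), np.float64(-59.2), np.float64(107.1)), 'btnB': (np.float64(362.8), np.float64(-78.3), np.float64(101.2)), 'lip': (np.float64(205.2), np.float64(-26.7), np.float64(79.5)), 'chin': (np.float64(167.8), np.float64(-16.1), np.float64(45.1)), 'hooktop': (np.float64(113.7), np.float64(6.7), np.float64(66.0)), 'hookcorner': (np.float64(120.9), np.float64(4.0), np.float64(64.4)), 'hookbot': (np.float64(117.4), np.float64(5.8), np.float64(55.1))}
w3 -0.2 {'btnF': (np.float64(308.1), np.float64(-54.6), np.float64(105.2)), 'btnB': (np.float64(353.2), np.float64(-74.2), np.float64(101.2)), 'lip
[... 1542 characters left out ...]
float64(9.9)), 'hooktop': (np.float64(149.4), np.float64(-8.9), np.float64(11.2)), 'hookcorner': (np.float64(155.3), np.float64(-12.0), np.float64(11.7)), 'hookbot': (np.float64(162.7), np.float64(-16.6), np.float64(3.4))}
w3 0.5 {'btnF': (np.float64(216.6), np.float64(-30.6), np.float64(80.7)), 'btnB': (np.float64(272.2), np.float64(-48.1), np.float64(90.3)), 'lip': (np.float64(191.4), np.float64(-27.7), np.float64(38.1)), 'chin': (np.float64(213.8), np.float64(-44.9), np.float64(6.5)), 'hooktop': (np.float64(158.5), np.float64(-14.1), np.float64(4.7)), 'hookcorner': (np.float64(164.0), np.float64(-17.2), np.float64(5.6)), 'hookbot': (np.float64(172.4), np.float64(-22.5), np.float64(-2.3))}
```

Tilt is about 0.2 rad nose-down with the chin resting on the board. I raise the grip slowly with a light squeeze so gravity tips it further.

send_rows([
  [0,0,0,0,30],
  [0,0,0,0,30],
  [0,0,-2,0,30],
  [0,0,-2,0,30],
  [0,0,-2,0,30],
  [0,0,-2,0,30],
  [0,0,-2,0,30],
  [0,0,-2,0,30],
  [0,0,0,0,30],
  [0,0,0,0,30],
], squeeze=3)

```text
time: 8.2
tool_pos: [514.9, -76.1, 53.2]
eef_rot: [2.142, 2.298, 0.0]
wrist_force: [-1.3, -0.8, 1.0]
grip_width: 35.8
```

```bash
python3 hk.py
```

```text
dark rows [(225, 34), (226, 20), (227, 22), (228, 20), (229, 20), (230, 21), (231, 22), (232, 21), (233, 22), (234, 21), (235, 22), (236, 22), (237, 22), (238, 20), (239, 21), (240, 22), (241, 22), (242, 22), (243, 22), (244, 21), (245, 23), (246, 23), (247, 22), (248, 22), (249, 23)]
8.25 [514.9 -76.1  53.1] [-0.4 -1.4  1.1] [-0.15  0.2   0.04] 35.7
```

send_rows([
  [0,0,0,0,30],
  [0,0,0,0,30],
  [0,0,0,0,30],
], squeeze=20)

```text
time: 8.55
tool_pos: [514.9, -76.1, 53.1]
eef_rot: [2.142, 2.298, 0.0]
wrist_force: [-0.9, -0.8, 3.4]
grip_width: 36.3
```

```bash
python3 shot.py wrist w4
python3 - <<'E'
from h import *
a=cv2.imread("pics/w4.png")
cv2.imwrite("pics/c4.png",crop(a,220,110,200,200,3))
E
```

```text
8.6 [514.9 -76.1  53.1] toolx heading deg 94.01577422643277 [-1.3 -1.5  4.2] 35.95741273571855
```

View pics/c4.png

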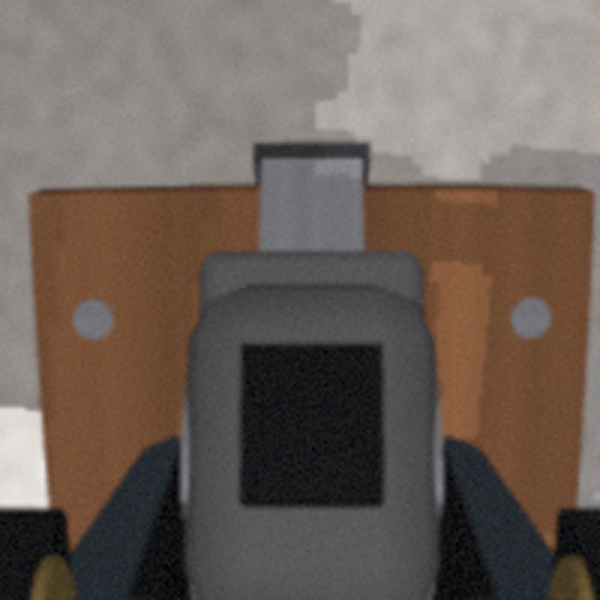

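Run:
```python
from fit import *
from scipy.optimize import least_squares
def go(n,tcp,rows,free,x0):
    c=pickle.load(open(f"pics/{n}.pkl","rb"))
    def full(x): v=dict(th=0,bend=.1,a=20,b=-1); v.update(zip(free,x)); return v
    def r(x):
        m=model(c,tcp,94.05,**full(x)); return [m[k][1][1]-rows[k] for k in rows]+[0.3*(full(x)["bend"]-.1)/.05]
    s=least_squares(r,x0); m=model(c,tcp,94.05,**full(s.x)); print(n,free,np.round(s.x,3),np.round(s.fun,1)); print({k:np.round(v[0][1:],1).tolist() for k,v in m.items()})
go("w2",[514.6,-76,73],dict(btnF=270,lip=186,hooktop=125),["a","b","bend"],[20,-1,.1])
go("w2",[514.6,-76,73],dict(btnF=270,lip=186,hooktop=125),["a","th","bend"],[20,0,.1])
go("w3",[514.8,-76,41],dict(btnF=245,btnB=302,lip=191,hooktop=140),["a","b","th","bend"],[20,-1,.2,.1])
go("w4",[514.9,-76.1,53.1],dict(btnF=225,btnB=278.3,lip=194,hooktop=158.5),["a","b","th","bend"],[20,-1,.4,.1])
```

```text
w2 ['a', 'b', 'bend'] [20.375 -6.851  0.35 ] [-0.2  0.7 -0.5  1.5]
{'btnF': [-45.7, 126.1], 'btnB': [-65.7, 126.1], 'lip': [-22.8, 90.1], 'chin': [-22.8, 54.1], 'hooktop': [3.8, 60.5], 'hookcorner': [0.7, 60.6], 'hookbot': [-2.6, 51.7]}
w2 ['a', 'th', 'bend'] [20.809  0.034  0.316] [-0.3  0.6 -0.4  1.3]
{'btnF': [-43.9, 130.9], 'btnB': [-63.9, 131.6], 'lip': [-22.2, 94.2], 'chin': [-23.4, 58.2], 'hooktop': [3.6, 64.5], 'hookcorner': [0.5, 64.6], 'hookbot': [-2.8, 55.7]}
w3 ['a', 'b', 'th', 'bend'] [ 1.8841e+01 -5.5210e+00  2.5300e-01 -3.0000e-03] [ 0.1  0.  -0.5  0.3 -0.6]
{'btnF': [-39.3, 87.1], 'btnB': [-58.6, 92.1], 'lip': [-26.1, 46.5], 'chin': [-35.0, 11.7], 'hooktop': [-4.0, 20.3], 'hookcorner': [-7.1, 20.0], 'hookbot': [-9.5, 10.8]}
w4 ['a', 'b', 'th', 'bend'] [20.705 -9.98   0.444  0.104] [-0. -0.  0. -0.  0.]
{'btnF': [-35.1, 86.9], 'btnB': [-53.2, 95.5], 'lip': [-29.9, 44.5], 'chin': [-45.3, 12.0], 'hooktop': [-14.5, 11.8], 'hookcorner': [-17.6, 12.6], 'hookbot': [-22.5, 4.4]}
```

Fit gives tilt 0.44 rad, chin on the board (z=12.0), and the hook corner about 4 mm outside the end at board-top height. I pull back to engage, levelling by lowering gradually.

send_rows([
  [-2,0,0,0,30],
  [-2,0,0,0,30],
  [-2,0,0,0,30],
  [-3,0,0,0,30],
  [-3,0,0.5,0,30],
  [-4,0,1,0,30],
  [-4,0,1,0,30],
  [-4,0,1,0,30],
  [-4,0,1.5,0,30],
  [0,0,0,0,30],
], squeeze=20)

```text
time: 9.6
tool_pos: [516.6, -104.0, 47.6]
eef_rot: [-2.143, -2.297, -0.0]
wrist_force: [0.6, 2.3, -2.9]
grip_width: 35.7
```

```bash
python3 shot.py wrist w5
python3 - <<'E'
from h import *
a=cv2.imread("pics/w5.png")
cv2.imwrite("pics/c5.png",crop(a,220,70,200,200,3))
E
```

```text
9.65 [ 516.5 -103.9   47.7] toolx heading deg 93.98026649122119 [ 1.2  3.2 -3.4] 36.32277646014543
```

View pics/c5.png

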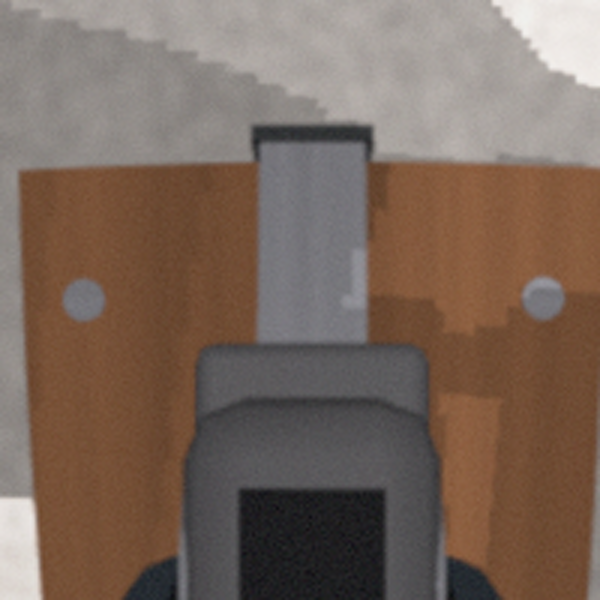

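Hooked: the blade has come out (hook at crop y≈135 on the board end, case mouth at y≈345) and the wrist feels about 3 N. I continue back, levelling.

send_rows([
  [-4.5,0,1,0,30],
  [-4.5,0,1,0,30],
  [-4.5,0,1,0,30],
  [-4.5,0,1,0,30],
  [-4.5,0,1,0,30],
  [-4.5,0,1,0,30],
  [-7.5,0,0.8,0,30],
  [-7.5,0,0.8,0,30],
  [-7.5,0,0.8,0,30],
  [-7.5,0,0.8,0,30],
  [-7.5,0,0.8,0,30],
  [-7.5,0,0.8,0,30],
])

```text
time: 10.85
tool_pos: [521.3, -175.4, 36.9]
eef_rot: [-2.142, -2.297, -0.0]
wrist_force: [-0.5, 8.7, 0.3]
grip_width: 36.0
```

```bash
python3 hk.py
```

```text
dark rows [(172, 31), (242, 31), (243, 10), (244, 12), (245, 13), (246, 12), (247, 14), (248, 15), (249, 20), (250, 20), (251, 21), (252, 21), (253, 20), (254, 21), (255, 20), (256, 19), (257, 19), (258, 21), (259, 22), (260, 20), (261, 20), (262, 18), (263, 21), (264, 20), (265, 18)]
10.9 [ 521.4 -176.2   36.9] [-1.   2.8  0.8] [0.67 0.14 0.  ] 36.2
```

send_rows([
  [-7,0,0.5,0,30],
  [-7,0,0.5,0,30],
  [-7,0,0.5,0,30],
  [-7,0,0.4,0,30],
  [-7,0,0.4,0,30],
  [-7,0,0.3,0,30],
  [-7,0,0,0,30],
  [-7,0,0,0,30],
  [-7,0,0,0,30],
  [-7,0,0,0,30],
  [-7,0,0,0,30],
  [-7,0,0,0,30],
])

```text
time: 12.1
tool_pos: [527.0, -259.3, 34.1]
eef_rot: [-2.141, -2.297, 0.0]
wrist_force: [0.4, 4.5, -4.4]
grip_width: 36.0
```

```bash
python3 shot.py wrist w6
python3 - <<'E'
from h import *
a=cv2.imread("pics/w6.png")
cv2.imwrite("pics/c6.png",crop(a,200,0,240,280,2.1))
E
```

```text
12.15 [ 527.4 -260.3   34.3] toolx heading deg 94.00801652268485 [-0.8  3.9 -3.8] 35.89679328842402
```

View pics/c6.png

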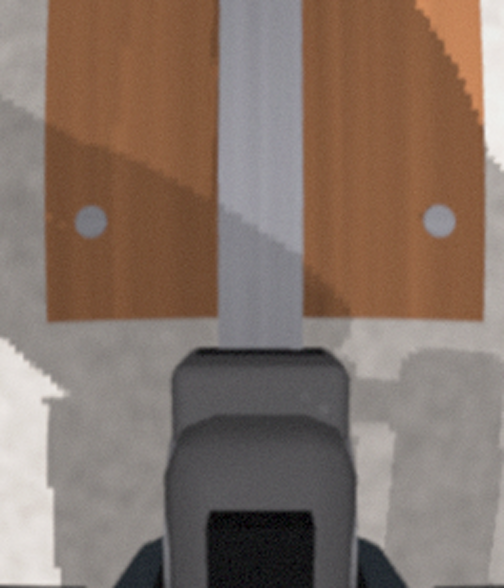

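The case front is about 15 mm past the end (mouth at crop y≈350, board end at y≈320), with the blade straight and centred. I lower to the counter.

send_rows([
  [0,0,3,0,30],
  [0,0,3,0,30],
  [0,0,2,0,30],
  [0,0,1,0,30],
  [0,0,1,0,30],
  [0,0,0,0,30],
])

```text
time: 12.75
tool_pos: [527.5, -259.5, 24.4]
eef_rot: [-2.142, -2.298, 0.0]
wrist_force: [-0.4, 4.4, -4.5]
grip_width: 35.8
```

send_rows([
  [0,0,1,0,30],
  [0,0,0.5,0,30],
  [0,0,0.5,0,30],
  [0,0,0,0,30],
])

```text
time: 13.15
tool_pos: [527.6, -259.6, 23.3]
eef_rot: [-2.142, -2.298, 0.0]
wrist_force: [-4.3, 7.8, 11.7]
grip_width: 35.8
```

```bash
python3 hk.py
python3 - <<'E'
from fit import *
c=pickle.load(open("pics/last.pkl","rb"));
for th in (-.1,0,.1,.2): print(th,{k:round(v[1][1],1) for k,v in model(c,[527.5,-259.5,23.3],94,th,.1,b=-10,a=20.7).items() if k in("btnF","btnB","lip")})
im=cv2.cvtColor(c["color"],cv2.COLOR_RGB2GRAY); print(im[150:300:2,315:330].mean(1).astype(int).tolist())
E
```

```text
dark rows [(167, 26), (168, 30), (243, 41), (244, 17), (245, 11), (246, 12), (247, 10), (248, 13), (249, 13), (250, 14), (251, 14), (252, 19), (253, 21), (254, 19), (255, 20), (256, 19), (257, 19), (258, 20), (259, 18), (260, 20), (261, 20), (262, 19), (263, 21), (264, 18), (265, 21)]
13.2 [ 527.7 -259.6   23.3] [-5.3  6.2 11.3] [1.48 1.01 0.04] 35.9
-0.1 {'btnF': np.float64(277.1), 'btnB': np.float64(326.0), 'lip': np.float64(185.7)}
0 {'btnF': np.float64(265.2), 'btnB': np.float64(317.2), 'lip': np.float64(184.6)}
0.1 {'btnF': np.float64(254.1), 'btnB': np.float64(308.2), 'lip': np.float64(184.8)}
0.2 {'btnF': np.float64(244.1), 'btnB': np.float64(299.1), 'lip': np.float64(186.2)}
[120, 120, 121, 120, 119, 119, 119, 118, 54, 30, 56, 59, 70, 81, 85, 87, 87, 88, 88, 87, 86, 87, 86, 83, 60, 57, 59, 61, 63, 67, 72, 76, 80, 81, 82, 82, 83, 85, 84, 85, 86, 85, 86, 86, 85, 86, 74, 17, 14, 15, 14, 20, 19, 19, 20, 20, 20, 17, 19, 17, 19, 20, 19, 18, 20, 19, 21, 19, 18, 17, 18, 20, 17, 17, 19]
```

send_rows([
  [0,0,-1,0,30],
  [2,0,0,0,30],
  [1,0,0,0,30],
  [1,0,0,0,30],
  [0,0,0,0,30],
])

```text
time: 13.7
tool_pos: [527.3, -255.4, 23.5]
eef_rot: [-2.142, -2.298, 0.0]
wrist_force: [0.2, 4.1, -2.7]
grip_width: 36.1
```

```bash
python3 hk.py | cut -c1-160
python3 - <<'E'
from tool import *
s=readout.state()
c,f=T("last",s["tool_pos"],94)
g=cv2.cvtColor(c["color"],cv2.COLOR_RGB2GRAY)
hsv=cv2.cvtColor(c["color"],cv2.COLOR_RGB2HSV)
for col in (240,270,290,350,380,410):
    m=(hsv[:,col,1]>110); r=np.where(m[:230])[0].max(); f(f"end col{col} row{r}",(col,r+.5),12)
f("lip z36",(323,168),36)
E
```

```text
dark rows [(167, 26), (168, 30), (243, 42), (244, 17), (245, 14), (246, 11), (247, 13), (248, 13), (249, 13), (250, 12), (251, 14), (252, 19), (253, 19), (254, 
13.75 [ 527.3 -255.5   23.5] [-0.3  4.3 -3.4] [0.87 0.12 0.01] 35.8
end col240 row159 [ 481.3 -194.9   12. ] tool [ 63.6 -41.6]
end col270 row158 [ 496.4 -193.7   12. ] tool [ 63.8 -26.6]
end col290 row157 [ 506.1 -192.7   12. ] tool [ 64.1 -16.7]
end col350 row157 [ 535.2 -190.7   12. ] tool [64.1 12.4]
end col380 row158 [ 549.9 -189.9   12. ] tool [63.8 27.1]
end col410 row158 [ 564.9 -188.5   12. ] tool [64.2 42.2]
lip z36 [ 522.4 -194.9   36. ] tool [60.8 -0.6]
```

send_rows([
  [1,0,0.3,0,30],
  [1,0,0,0,30],
  [0.5,0,0,0,30],
  [0,0,0,0,30],
])

```text
time: 14.15
tool_pos: [527.3, -253.1, 23.4]
eef_rot: [2.142, 2.298, 0.0]
wrist_force: [0.0, 2.3, -1.3]
grip_width: 36.0
```

send_rows([
  [0,0,0.2,0,30],
  [0,0,0,0,30],
  [0,0,0,0,30],
  [0,0,0,0,36],
  [0,0,0,0,37],
  [0,0,0,0,38],
  [0,0,0,0,40],
  [0,0,0,0,44],
  [0,0,0,0,50],
  [0,0,0,0,60],
], squeeze=3)

```text
time: 15.15
tool_pos: [527.1, -253.1, 23.0]
eef_rot: [2.142, 2.298, -0.0]
wrist_force: [0.9, -0.4, -0.8]
grip_width: 55.1
```

```bash
python3 shot.py wrist w7
python3 - <<'E'
from h import *
a=cv2.imread("pics/w7.png")
cv2.imwrite("pics/c7.png",crop(a,200,0,240,290,2))
E
```

```text
15.2 [ 527.2 -253.1   23. ] toolx heading deg 94.01087208456693 [ 0.1 -0.3  0.4] 58.74755307752485
```

View pics/c7.png

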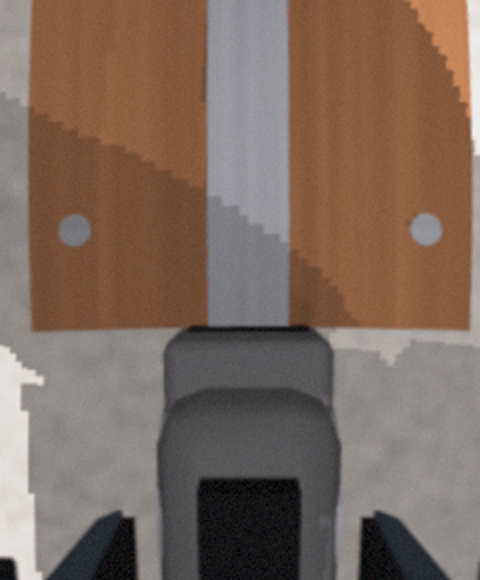

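The case sits snug: mouth edge at crop y≈327 against the board end at y≈329, blade straight. I locate the button, rise and close.

Run:
```python
from tool import *
c,f=T("w7",[527.2,-253.1,23],94.0)
f("btn front",(324.5,240),72);f("L",(299,243),72);f("R",(349.5,243),72)
f("case L",(280,235),36);f("case R",(369,235),36)
```

```text
btn front [ 524.4 -213.7   72. ] tool [39.5 -0. ]
L [ 515.9 -215.4   72. ] tool [38.4 -8.7]
R [ 532.9 -214.2   72. ] tool [38.4  8.4]
case L [ 505.5 -223.    36. ] tool [ 31.6 -19.5]
case R [ 544.5 -220.2   36. ] tool [31.6 19.5]
```

send_rows([
  [0,0,-20,0,60],
  [0,0,-30,0,60],
  [0,0,-30,0,60],
  [0,0,-30,0,60],
  [0,0,0,0,30],
  [0,0,0,0,0],
  [0,0,0,0,0],
  [0,0,0,0,0],
  [0,0,0,0,0],
  [0,0,0,0,0],
  [0,0,0,0,0],
])

```text
time: 16.3
tool_pos: [527.0, -253.1, 132.7]
eef_rot: [-2.142, -2.297, 0.0]
wrist_force: [0.3, -0.0, 0.0]
grip_width: 6.8
```

```bash
python3 shot.py wrist w8
python3 - <<'E'
from h import *
a=cv2.imread("pics/w8.png")
cv2.imwrite("pics/c8.png",crop(a,200,60,240,260,2.2))
E
```

```text
16.35 [ 527.1 -253.1  132.8] toolx heading deg 94.00498507900828 [-1.1  0.  -0.5] 2.979069033795277
```

View pics/c8.png

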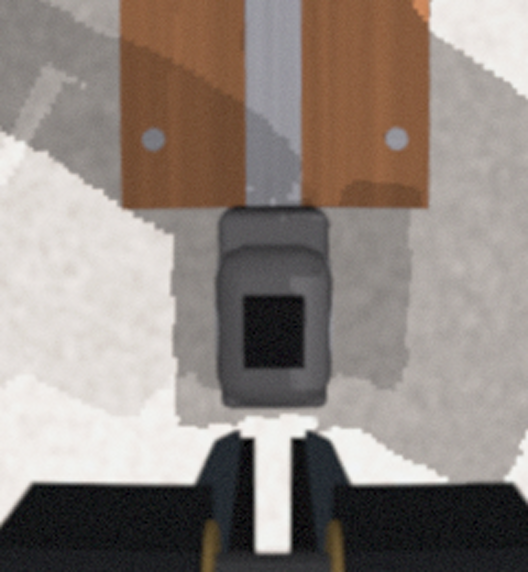

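Run:
```python
from tool import *
c,f=T("w8",[527.1,-253.1,132.8],94.0)
f("btn",(324.5,210.5),72);f("bF",(324.5,194.5),72);f("bB",(324.5,227),72);f("case front",(324,154.5),34);f("endL",(256.4,154.5),12);f("endR",(394,154),12)
```

```text
btn [ 525.2 -225.2   72. ] tool [28.   0.1]
bF [ 524.5 -215.    72. ] tool [38.2  0.1]
bB [ 526.  -235.9   72. ] tool [17.2  0.1]
case front [ 522.5 -191.7   34. ] tool [61.6 -0.3]
endL [ 469.6 -195.7   12. ] tool [ 61.3 -53.3]
endR [ 577.3 -187.7   12. ] tool [61.8 54.6]
```

send_rows([
  [14,0,10,0,0],
  [14,0,10,0,0],
  [0,0,20,0,0],
  [0,0,12,0,0],
  [0,0,4,0,0],
  [0,0,0,0,0],
  [0,0,0,0,0],
], squeeze=10)

```text
time: 17.05
tool_pos: [525.4, -225.3, 77.4]
eef_rot: [2.142, 2.297, 0.0]
wrist_force: [0.1, 0.1, -0.1]
grip_width: 0.3
```

send_rows([
  [0,0,2,0,0],
  [0,0,2,0,0],
  [0,0,1,0,0],
  [0,0,0,0,0],
])

```text
time: 17.45
tool_pos: [525.4, -225.3, 72.2]
eef_rot: [2.142, 2.297, 0.0]
wrist_force: [-0.2, -0.3, 0.3]
grip_width: 0.4
```

send_rows([
  [0,0,1,0,0],
  [0,0,1,0,0],
  [0,0,1,0,0],
  [0,0,1,0,0],
  [0,0,0,0,0],
])

```text
time: 17.95
tool_pos: [525.2, -225.2, 67.9]
eef_rot: [2.142, 2.298, 0.0]
wrist_force: [0.6, -0.6, 1.3]
grip_width: 0.5
```

send_rows([
  [0,0,1,0,0],
  [0,0,1,0,0],
  [0,0,0.5,0,0],
  [0,0,0,0,0],
])

```text
time: 18.35
tool_pos: [525.3, -225.0, 65.6]
eef_rot: [-2.142, -2.298, -0.0]
wrist_force: [1.2, 1.5, 6.3]
grip_width: 0.6
```

send_rows([
  [0,0,0.5,0,0],
  [0,0,0.5,0,0],
  [0,0,0,0,0],
  [0,0,0,0,0],
])

```text
time: 18.75
tool_pos: [525.3, -225.0, 64.8]
eef_rot: [-2.142, -2.298, -0.0]
wrist_force: [-0.6, 4.2, 10.1]
grip_width: 0.1
```

send_rows([
  [0,0,0.5,0,0],
  [0,0,0.5,0,0],
  [0,0,0,0,0],
  [0,0,0,0,0],
])

```text
time: 19.15
tool_pos: [525.4, -224.9, 64.0]
eef_rot: [-2.142, -2.298, -0.001]
wrist_force: [-0.9, 5.4, 13.4]
grip_width: 0.4
```

send_rows([
  [0,0,0.5,0,0],
  [0,0,0.5,0,0],
  [0,0,0.5,0,0],
  [0,0,0.5,0,0],
  [0,0,0,0,0],
  [0,0,0,0,0],
])

```text
time: 19.75
tool_pos: [525.5, -224.8, 62.4]
eef_rot: [-2.142, -2.297, -0.001]
wrist_force: [-3.4, 7.9, 22.4]
grip_width: 0.8
```

```bash
python3 -c "
from workcell import readout
import numpy as np
for i in range(1): s=readout.state(); print(s['time'],np.round(s['tool_pos'],2),np.round(s['wrist_force'],2),np.round(s['moment'],2),s['eef_rot'])"
```

```text
19.75 [ 525.52 -224.76   62.44] [-3.39  7.89 22.36] [ 1.63  0.67 -0.01] [-2.14242073e+00 -2.29731393e+00 -9.24388084e-04]
```

send_rows([
  [0,0,-5,0,0],
  [0,0,-15,0,0],
  [-14,0,-5,0,0],
  [-14,0,0,0,0],
  [0,0,0,0,0],
  [0,0,0,0,0],
])

```text
time: 20.35
tool_pos: [526.7, -253.7, 86.1]
eef_rot: [-2.143, -2.296, 0.0]
wrist_force: [-0.2, 0.6, -0.7]
grip_width: 0.7
```

```bash
python3 shot.py wrist w9
cat > btn.py <<'E'
from tool import *
import sys
n=sys.argv[1]; st=[float(v) for v in sys.argv[2:5]]
c,f=T(n,st,94.0)
g=cv2.cvtColor(c["color"],cv2.COLOR_RGB2GRAY).astype(float)
m=(g<30).astype(np.uint8); m[:150]=0; m[300:]=0
k,lab,stt,cen=cv2.connectedComponentsWithStats(m)
for i in range(1,k):
    if stt[i,4]>300: print(stt[i],np.round(cen[i],1))
def edge(p):  # subpixel half-crossing at steepest gradients
    return p
cx=324; 
hd=np.radians(94);X=np.array([np.cos(hd),np.sin(hd),0]);Y=np.array([np.sin(hd),-np.cos(hd),0])
o=np.array([525.2,-225.3,0])
for z in (72,69,66):
    print(z,[np.round(proj(c,o+X*a+Y*b+[0,0,z],True),1).tolist() for a,b in ((10,0),(-10,0),(0,-9),(0,9))])
E
python3 btn.py w8 527.1 -253.1 132.8; S=$(python3 -c "
from workcell import readout
print(*readout.state()['tool_pos'])"); python3 btn.py w9 $S
```

```text
20.4 [ 526.7 -253.3   86. ] toolx heading deg 93.965936293871 [0.4 1.2 0.8] 0.4652030594500029
[311 195  26  32 789] [323.6 210.2]
[ 202  280   96   20 1591] [251.4 290.4]
[ 350  280   96   20 1603] [395.8 290.4]
72 [[324.5, 195.0], [324.5, 226.0], [310.2, 210.7], [338.7, 210.7]]
69 [[324.5, 194.3], [324.5, 224.9], [310.4, 209.7], [338.5, 209.8]]
66 [[324.5, 193.6], [324.5, 223.9], [310.6, 208.9], [338.4, 208.9]]
[ 309  206   32   36 1120] [324.7 223.4]
[ 215  280   96   20 1606] [264.9 290.5]
[ 337  280   96   20 1627] [382.3 290.4]
72 [[325.1, 208.0], [325.1, 246.1], [307.4, 227.3], [342.8, 227.3]]
69 [[325.1, 206.9], [325.1, 244.5], [307.7, 225.9], [342.5, 225.9]]
66 [[325.1, 205.8], [325.1, 242.9], [307.9, 224.6], [342.2, 224.6]]
```

send_rows([
  [0,0,-30,0,0],
  [0,0,-40,0,0],
  [0,0,-40,0,0],
  [0,0,0,0,0],
  [0,0,0,0,0],
])

```text
time: 20.9
tool_pos: [527.3, -252.9, 196.9]
eef_rot: [2.141, 2.297, 0.0]
wrist_force: [-0.9, -0.8, -0.2]
grip_width: 0.6
```

```bash
python3 shot.py wrist w10
python3 - <<'E'
from tool import *
st=readout.state()["tool_pos"]; c,f=T("w10",st,94.0); im=c["color"]; g=cv2.cvtColor(im,cv2.COLOR_RGB2GRAY); hsv=cv2.cvtColor(im,cv2.COLOR_RGB2HSV)
m=(hsv[:,:,1]>110)&(hsv[:,:,0]<20); m[270:]=0
k,lab,s,cen=cv2.connectedComponentsWithStats(m.astype(np.uint8)); 
for i in range(1,k):
    if s[i,4]>800: print("wood",s[i])
for col in (300,305,345,350):
    r=np.where(m[:,col])[0]; 
    if len(r): f(f"A col{col} {r.min()}",(col,r.min()),12); f(f"B col{col} {r.max()}",(col,r.max()+1),12)
cx=int(round(proj(c,[511,-22,12],True)[0])); print("A proj",proj(c,[511,-20,14],True),"B proj",proj(c,[522.6,-191.7,34],True))
r0=int(proj(c,[511,-22,12],True)[1])
print("blade col A",g[r0-15:r0+10,cx-3:cx+4].mean(1).astype(int).tolist(),"rows from",r0-15)
for row in (r0-3,r0-1,r0+20,r0+60): print(row,g[row,cx-18:cx+19].tolist())
rb=int(proj(c,[522.6,-191.7,34],True)[1]); print("front",rb-12,g[rb-12:rb+25,321:329].mean(1).astype(int).tolist())
E
```

```text
20.95 [ 526.7 -252.7  195.8] toolx heading deg 94.02097523539453 [-0.6 -1.4 -0.7] 0.5748787212967217
wood [ 267    0   46  151 6615]
wood [ 334    0   47  151 6757]
wood [ 549   83   66   56 3018]
wood [ 453  170  107  100 7910]
A col300 0 [489.5 -43.5  12. ] tool [211.2 -22.5]
B col300 149 [ 500.2 -192.8   12. ] tool [ 61.6 -22.2]
A col305 0 [494.3 -43.3  12. ] tool [211.1 -17.7]
B col305 149 [ 505.  -192.5   12. ] tool [ 61.5 -17.5]
A col345 0 [532.5 -40.6  12. ] tool [211.2  20.6]
B col345 149 [ 542.8 -189.8   12. ] tool [61.6 20.4]
A col350 0 [537.3 -40.1  12. ] tool [211.3  25.4]
B col350 149 [ 547.5 -189.4   12. ] tool [61.6 25.2]
A proj [324.12133247 -20.64683566] B proj [323.62021763 151.22400229]
blade col A [38, 37, 39, 39, 39, 38, 40, 39, 37, 38, 39, 39, 37, 39, 38, 37, 39, 39, 39, 38, 38, 39, 36, 38, 40] rows from -33
-21 [43, 36, 37, 34, 39, 39, 39, 41, 40, 35, 38, 37, 46, 36, 40, 38, 36, 39, 36, 36, 36, 38, 36, 40, 41, 39, 44, 38, 41, 40, 42, 32, 41, 37, 45, 41, 40]
-19 [41, 36, 33, 38, 39, 41, 37, 37, 36, 40, 40, 36, 39, 41, 38, 41, 40, 40, 34, 39, 36, 39, 38, 36, 34, 39, 35, 39, 41, 38, 33, 42, 39, 37, 43, 40, 39]
2 [98, 98, 95, 100, 96, 97, 102, 127, 144, 143, 147, 147, 144, 144, 142, 145, 146, 147, 157, 168, 191, 208, 217, 215, 217, 215, 207, 167, 137, 133, 134, 131, 136, 139, 140, 146, 143]
42 [100, 100, 97, 97, 100, 96, 97, 128, 147, 150, 151, 150, 151, 151, 150, 149, 149, 149, 151, 154, 149, 145, 149, 151, 150, 150, 148, 129, 103, 93, 95, 95, 96, 95, 97, 100, 104]
front 139 [147, 146, 135, 123, 120, 120, 119, 119, 119, 121, 112, 76, 48, 57, 75, 83, 86, 87, 88, 93, 96, 98, 98, 95, 84, 62, 60, 68, 76, 86, 92, 94, 97, 98, 101, 101, 105]
```

send_rows([
  [30,0,-10,0,0],
  [40,0,-10,0,0],
  [40,0,0,0,0],
  [0,0,0,0,0],
  [0,0,0,0,0],
])

```text
time: 21.45
tool_pos: [518.8, -142.7, 215.2]
eef_rot: [-2.139, -2.298, 0.002]
wrist_force: [0.4, -0.1, -0.3]
grip_width: 0.6
```

```bash
python3 shot.py wrist w11; python3 shot.py side s11
python3 - <<'E'
from tool import *
st=readout.state()["tool_pos"]; c,f=T("w11",st,94.0); im=c["color"]; g=cv2.cvtColor(im,cv2.COLOR_RGB2GRAY); hsv=cv2.cvtColor(im,cv2.COLOR_RGB2HSV)
m=(hsv[:,:,1]>110)&(hsv[:,:,0]<20)
for col in (285,295,305,342,350,360):
    r=np.where(m[:250,col])[0]; f(f"A col{col} {r.min()}",(col,r.min()),12)
r0=int(proj(c,[511,-22,12],True)[1]); print(r0)
for row in range(r0-8,r0+5): print(row,g[row,304:346:2].tolist())
E
```

```text
21.5 [ 519.1 -143.4  215.4] toolx heading deg 94.04523806753721 [-0.5  0.2 -0.1] 0.3077306682656466
21.55 [ 519.2 -143.8  215.6] toolx heading deg 94.00046828334534 [-0.4 -1.   0.1] 0.46355688295240594
A col285 94 [471.3 -27.4  12. ] tool [119.5 -39.7]
A col295 94 [481.2 -26.9  12. ] tool [119.3 -29.7]
A col305 93 [491.  -25.3  12. ] tool [120.2 -19.8]
A col342 93 [527.5 -22.7  12. ] tool [120.2  16.7]
A col350 94 [535.4 -23.1  12. ] tool [119.3  24.6]
A col360 94 [545.3 -22.1  12. ] tool [119.6  34.6]
91
83 [163, 158, 160, 156, 156, 159, 157, 160, 167, 161, 161, 164, 164, 166, 165, 167, 169, 166, 160, 163, 161]
84 [159, 166, 163, 158, 157, 156, 157, 163, 164, 166, 166, 166, 166, 170, 168, 170, 166, 160, 160, 163, 162]
85 [167, 167, 165, 160, 156, 159, 160, 164, 165, 164, 165, 163, 169, 164, 166, 160, 164, 163, 157, 160, 165]
86 [170, 168, 165, 162, 160, 160, 162, 163, 168, 168, 170, 166, 169, 170, 163, 161, 161, 166, 162, 162, 160]
87 [169, 169, 165, 163, 160, 153, 157, 158, 161, 162, 162, 160, 164, 166, 157, 150, 153, 160, 163, 162, 159]
88 [165, 163, 162, 163, 153, 123, 120, 118, 119, 123, 123, 124, 125, 127, 126, 118, 143, 166, 164, 164, 159]
89 [166, 161, 161, 161, 150, 92, 81, 78, 82, 83, 80, 81, 81, 83, 82, 84, 133, 165, 161, 160, 157]
90 [166, 161, 157, 162, 144, 79, 72, 69, 71, 69, 69, 71, 75, 72, 70, 70, 123, 164, 162, 164, 165]
91 [158, 157, 143, 144, 135, 82, 95, 98, 99, 96, 98, 104, 106, 106, 101, 94, 119, 148, 154, 156, 153]
92 [132, 128, 117, 114, 113, 86, 133, 141, 145, 138, 137, 146, 140, 143, 143, 122, 99, 116, 121, 125, 129]
93 [104, 100, 107, 103, 100, 101, 149, 153, 158, 145, 150, 155, 151, 154, 156, 134, 90, 95, 99, 102, 101]
94 [92, 94, 98, 102, 98, 110, 148, 154, 153, 151, 148, 153, 150, 153, 150, 137, 90, 96, 94, 93, 95]
95 [90, 92, 100, 101, 105, 110, 146, 152, 150, 147, 151, 153, 151, 152, 157, 138, 89, 91, 95, 99, 96]
```

```bash
python3 -c "
from workcell import close_job
print(close_job())"
```

```text
the job is handed in; nothing more can be done
None
```

The board is measured and the job handed in at about 21.6 s. The larger grey tape is hooked over the +y end of the board nearest the base. Its case sits snug against the other end, the lock button is pressed, and the robot is clear.

**What I did**
- I gripped the case 20 mm behind its middle and let it tip nose-down under gravity by about 0.44 rad, using a light grip over the board.
- I hooked the end, pulled back along the board while levelling, set the case flat past the far end, eased it up to the board and let go.
- I pressed the lock button with closed fingers, up to about 22 N.

**Last checks (from image measurements)**
- **Hook:** the dark hook plate shows just outside the board's end edge across the blade's width, with its inner face on the edge to about 1 mm.
- **Case front and blade:** the case front lines up with the board end to about 1 mm. The blade runs straight and centred.
- **Button:** its edges match a height of 66 mm, fully down, rather than the 72 mm it had when up.

**What did not agree**
- **Press force:** it rose steadily at about 5 N/mm, without the flat stretch near 4 N I expected. I therefore relied on the image for the button being down.
- **Grip slip:** the case slipped roughly 8 mm forward in the grip during the pull. I allowed for this when placing it.
- **Not checked:** I did not measure separately that the case is level. The jars, soap bottle and cup were not re-checked in a final picture, though the arm's path stayed well away from them.

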